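Clamp the clock barrels and blow them dry

TASK

Free the clamping cradle by flipping its cam lever upright, slide the jaw open, and stand all the brass mainspring barrels from the bench between the jaw and the fence, side by side, arbors up. Push the jaw up snug so that every barrel is held between jaw and fence, and flip the cam lever all the way down to lock it. Only then give two bursts of air, each time squeezing the air gun's trigger fully for about a second and letting it go completely; leave the barrels clamped and the lever locked, and do not tip over the amber jar.

Things in the scene. Friction and masses are not known exactly. Their poses are not given: they have to be found in the camera images.
- cradle: Clamping cradle fixed to the bench: aluminium plate 240 x 300 mm, 10 mm thick, with steel fence, sliding jaw and cam lever. Origin under the plate (plate x -140 to 100 mm, y +-150 mm); x points from jaw to fence (away from the robot), y along the fence, z up. The lever's bracket cheeks stand at x = -61 and -19 mm, y +-28 mm, up to z = 52 mm.
- fence_mid (a point): Middle of the fence's clamping face at plate level (cradle x = 85, y = 0, z = 10 mm), axes as the cradle's. Fence top at z = 40 mm. Barrels stand on the plate between jaw and fence; one against the fence has its centre 25 mm in front of the face. Lips 20 mm high at y = +-137 mm close the ends. Four barrels fit at 56 mm pitch, y from -65 to 103 mm.
- jaw (a joint): Sliding jaw: gap in m between jaw face and fence, 0 to 0.085; about 0.050 when closed on barrels; starts at 0.012 to 0.035, locked. Grows as the jaw moves toward the robot (cradle -x). When free it slides with about 2 N friction and stays where left; when locked it holds against about 40 N.
- jaw_grip (a point): Grip point on the jaw's upright square post (14 x 14 mm, sides along cradle x and y): 8 mm behind the jaw's face, at cradle y = -115 mm, z = 65 mm; post top at z = 86 mm. Jaw bar: 15 mm thick, 260 mm long, top at z = 36 mm. Pinch the post from above across y and move it along cradle x.
- lever (a joint): Cam lever, rad: 0 = lying toward cradle +y (locked, as at the start), 1.5 = upright (free), with end stops; above 1.1 counts as free, below 0.15 as locked. Turns about an axis along cradle x through lever_hinge; needs about 4 N at the grip and stays where left. The brake under the cam bites below about 0.8.
- lever_hinge (a point): Centre of the cam lever's hinge, fixed on the cradle at x = -40, y = 0, z = 36 mm.
- lever_grip (a point): Centre of the lever's black grip (16 mm across in cradle x, 50 mm long, 17 mm thick), 96 mm from the hinge; with the lever down it is 95 mm to the +y side of the hinge and 10 mm higher. It can be pinched from above across cradle x and led along its arc without turning the gripper.
- airgun: Air gun fixed on a stand, on its side, at the cradle's -y side. Origin under the stand. The handle runs to the gun's -x (x -116 to 12 mm), is 26 mm wide in y (+-13 mm), 30 mm high, centred at z = 66 mm; the nozzle points to +y at x = 18 mm. The trigger is a flat lever along the handle's +y side.
- squeeze_point (a point): Fixed point on the gun at x = -72, y = 6.5, z = 66 mm, axes as the gun's: midway between the handle's -y side and the trigger's outer side when fully squeezed (39 mm apart there; 56 mm at rest). Squeeze here from above, fingers closing along the gun's y.
- trigger (a joint): Trigger, rad: 0 = released (springs back by itself), 0.32 = fully squeezed against its stop; about 4 N at the start and 9 N at full squeeze at trigger_pad. It counts as squeezed above 0.22.
- trigger_pad (a point): Point on the trigger, 58 mm from its vertical hinge, mid-thickness (8 mm thick, 24 mm high, 85 mm long). It moves with the trigger.
- jar: Squat amber glass jar, 62 mm across, 66 mm tall, a loose bystander among the barrels. Origin at the centre of its underside.
- barrel1: Brass mainspring barrel standing on the bench, about 0.22 kg: a toothed drum 50 mm across, 32 mm tall, with a steel arbor 12 mm thick standing 26 mm out of the middle of its top (58 mm in all) to grip it by. Origin at the centre of its underside, z up along the arbor. Two to four are there; absent ones are None.
- barrel2: Brass mainspring barrel standing on the bench, about 0.22 kg: a toothed drum 50 mm across, 32 mm tall, with a steel arbor 12 mm thick standing 26 mm out of the middle of its top (58 mm in all) to grip it by. Origin at the centre of its underside, z up along the arbor. Two to four are there; absent ones are None.
- barrel3: Brass mainspring barrel standing on the bench, about 0.22 kg: a toothed drum 50 mm across, 32 mm tall, with a steel arbor 12 mm thick standing 26 mm out of the middle of its top (58 mm in all) to grip it by. Origin at the centre of its underside, z up along the arbor. Two to four are there; absent ones are None.
- barrel4: Brass mainspring barrel standing on the bench, about 0.22 kg: a toothed drum 50 mm across, 32 mm tall, with a steel arbor 12 mm thick standing 26 mm out of the middle of its top (58 mm in all) to grip it by. Origin at the centre of its underside, z up along the arbor. Two to four are there; absent ones are None.
Mind the look-alikes: they are no part of the job. What is shaped like the barrel4 but pink or red is not meant.

How it is judged (in metres and radians):
On the way, in this order (a step that is already met when the one before it is completed fails the run):
1. the cam lever is flipped up and the jaw is free (value of joint lever above 1.1 rad), for 0.1 s.
2. the jaw is slid open wide enough for the barrels (value of joint jaw above 0.054 m), for 0.1 s.
3. every barrel stands in the cradle with the jaw pushed up snug (x of barrel1 in the frame of cradle between 0.055 and 0.065 m and y of barrel1 in the frame of cradle between -0.12 and 0.12 m and z of barrel1 in the frame of cradle between 0.005 and 0.015 m and angle between each of barrel1, barrel2, barrel3, barrel4's own z axis and vertical below 0.12 rad and x of barrel2 in the frame of cradle between 0.055 and 0.065 m and y of barrel2 in the frame of cradle between -0.12 and 0.12 m and z of barrel2 in the frame of cradle between 0.005 and 0.015 m and x of barrel3 in the frame of cradle between 0.055 and 0.065 m and y of barrel3 in the frame of cradle between -0.12 and 0.12 m and z of barrel3 in the frame of cradle between 0.005 and 0.015 m and x of barrel4 in the frame of cradle between 0.055 and 0.065 m and y of barrel4 in the frame of cradle between -0.12 and 0.12 m and z of barrel4 in the frame of cradle between 0.005 and 0.015 m and value of joint jaw below 0.0535 m), for 0.2 s.
4. the cam lever is flipped down, locking the jaw on the barrels (all of step 3 and value of joint lever below 0.15 rad), for 0.2 s.
5. first burst: the trigger is fully squeezed for a moment with the lever locked (value of joint lever below 0.15 rad and value of joint trigger above 0.22 rad), for 0.4 s.
6. first burst: the trigger is let go (value of joint trigger below 0.06 rad), for 0.15 s.
7. second burst: the trigger is fully squeezed for a moment with the lever locked (all of step 5), for 0.4 s.
8. second burst: the trigger is let go (value of joint trigger below 0.06 rad), for 0.15 s.
At the end, for the whole second after the job is handed in: every barrel present stands upright on the plate (tilt under 0.12 rad), its centre within 5 mm of the line 25 mm in front of the fence; jaw gap under 53.5 mm, lever down (under 0.15 rad), trigger released (under 0.06 rad), jar upright, barrels at rest (all of step 4 and value of joint trigger below 0.06 rad and angle between jar's own z axis and vertical below 0.7 rad and linear speed of each of barrel1, barrel2, barrel3, barrel4 below 0.02 m/s); the robot touches nothing.
It fails at once if the trigger is squeezed while the cam lever is not locked (value of joint trigger above 0.15 rad and value of joint lever above 0.3 rad).
It fails at once if the amber jar is tipped over (angle between jar's own z axis and vertical above 0.7 rad).
Of barrel1, barrel2, barrel3, barrel4 only 2 to 4 are there at a start; the rules pass over those that are not, and their reading is None.
At some moment in a run one of barrel1, barrel2, barrel3, barrel4 may be knocked a few centimetres aside while the robot is not near it.
It also fails if it takes over 210 s, if anything falls off the work surface, if the arm or the gripper's body presses on something with over 40 N, if the wrist force passes 120 N, or if a joint passes its speed limit or range.

ROBOT

A 6-joint arm with a two-finger parallel gripper is mounted at the origin on the work surface. World frame = base frame: x ahead of the robot, y to its left, z up, the work surface at z = 0. Lengths are in m, angles in degrees, forces in N, time in s.
With the tool pointing down it reaches from about 0.35 to 0.875 m from the base axis. Payload 4.2 kg.
Tool frame: the origin (TCP) lies on the centre line of the jaws, within the pads' length; the fingertips stand r.tip_extent ahead of it and the grasp point (between the pads) lies 11 mm behind it (r.tip_extent is the distance from the TCP to the fingertips, in m); z points along the fingers, y is the line along which they close (so a half turn about z gives the same grasp; the last joint's range is limited). The gripper opens to 87 mm and grips with 3 to 60 N. Pads are 19 mm wide; open, the fingers measure 117 mm over their backs; the gripper's body (75 mm by 190 mm) begins 51 mm behind the grasp point.
Start: joints at [80.306, 22.042, 0.453, 0, -68.411, -14.817], TCP at [0.259, 0.569, 0.231] pointing down, gripper open.
Joint ranges: [-179.83, 179.83], [-69.29, 118.12], [-61.27, 80.66], [-181.25, 117.63], [-171.15, -9.14], [-177.46, 177.46]. Speed limits (degrees/s): [159.86, 159.86, 180, 180, 180, 180].

INTERFACE

Orientations are given as a 3x3 rotation matrix whose columns are the frame's x, y, z axes.
In Python, from station import r gives the robot as it stands.
- The arm moves only by the shell command python3 -m jog 'ROWS'. ROWS is text: rows parted by semicolons, each of 5 numbers parted by spaces: the opening, from 0 (shut) to 1 (fully open), then the shift along the world's x, y, z in mm, then the turn about the world's z in degrees. In form: hand dx dy dz roll; .... A call has 1 to 5 rows; each row shifts and turns the commanded pose from where the row before left it; what a row does not reach is not made up. A row lasts 1/8 s, in which the tool goes at most 62.5 mm and 10.7 degrees, less where a joint would pass 70% of its speed; a pose out of reach is approached as far as the arm can. A call is refused whole if a number of a shift passes 62.5 or a number of a turn 10.7, either way. A call with a gripper value outside its range is refused whole. The fingers move at their own pace and stop on an object; the grip force is fixed at half the most. Time passes only in rows, so rows that do not move let the fingers close. It gives the time, the measured TCP pose, the force, the opening and the grip force at its end, in the units of the state.
- r.sense(): the state, without advancing time (a new reading comes with each control period).
- r.capture(name): name is "side" or "top"; returns a dict with "pixels" (384x512x3 uint8, red, green, blue), "fovy" (degrees; the focal length in pixels is half the picture's height over the tangent of half this angle, whatever the lens; pixels are square), "cx", "cy" (the principal point, pixels), "origin" and "orientation" of the camera in the world. Camera axes: x right, y down, z forward; pixel columns grow to the right and rows downward; lengths in m; the calibration is good to about 2 mm. A picture is of the moment at which its call begins. There is no depth.
- r.finish_job(): hands the job in; it is judged then, once.
The state is a dict: "time_s": time; "joints": joint angles; "joint_velocities": joint speeds; "effort": joint torques, N m; "tcp_pos": TCP position; "ee_rot": TCP orientation; "wrist_force": force on the tool from outside, world axes, zero at the start; "moment": the same for the moment, N m; "gripper_width": opening from 0.0 (shut) to 1.0 (fully open); "gripper_force": force on a finger pad.
Only numpy, scipy, OpenCV 4.12 (cv2) and the standard library are available. Lean on these libraries where they do the work, as an engineer would, in place of code of your own. Each camera call takes 0.05 s, during which the arm holds its last target. There are 200 camera calls.

## Working session

There is one attempt and no reset: what is moved stays moved. The work goes in short steps, Python scripts to look and compute and a shell command to move; the robot and the scene stay as the last step left them, time stands still between calls to the robot, and variables do not carry over. Pictures are saved under pics/ and viewed, at most 14 in all, crops included, and the job is handed in when it is done.

```bash
mkdir -p pics; ls; python3 - <<'E'
from station import r
import cv2,json
s=r.sense();print(s['time_s'],s['tcp_pos'],s['ee_rot'],s['gripper_width'],r.tip_extent)
for n in('top','side'):
    c=r.capture(n);cv2.imwrite(f'pics/{n}0.png',cv2.cvtColor(c['pixels'],cv2.COLOR_RGB2BGR))
    print(n,c['fovy'],c['cx'],c['cy'],c['origin'],c['orientation'])
E
```

```text
pics
0.0 [0.25903629 0.56815078 0.22948   ] [[ 9.09806252e-01 -4.15032441e-01 -8.10550928e-04]
 [-4.15033224e-01 -9.09804095e-01 -1.98302989e-03]
 [ 8.55791827e-05  2.14057856e-03 -9.99997705e-01]] 0.9985920759622074 0.008
top 43.48054250811198 260.3121280479071 190.48808830145168 [ 0.31510017 -0.00444806  1.40981705] [[ 2.34806363e-03 -9.82724096e-01  1.85061713e-01]
 [-9.99997062e-01 -2.19600942e-03  1.02660542e-03]
 [-6.02472620e-04 -1.85063580e-01 -9.82726365e-01]]
side 47.893853516199506 252.62031515316974 199.44388409700815 [ 0.46024151 -0.72149014  0.86754787] [[ 0.99246767 -0.07665834  0.09555851]
 [-0.12141028 -0.71960803  0.68368401]
 [ 0.01635459 -0.69013606 -0.72349482]]
```

View pics/top0.png

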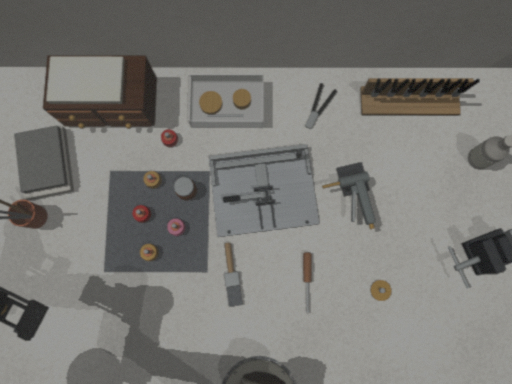

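View pics/side0.png

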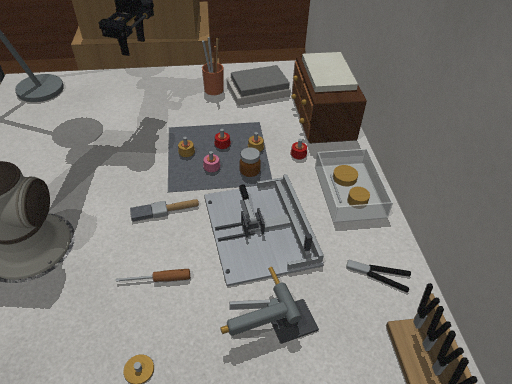

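Top view: brass candidates are at (152,179) and (149,252), with a brass disc at (381,290). The look-alikes are red at (141,213) and (169,138), pink at (176,227), and flat discs in the tray at (210,102) and (242,98). The jar is at (184,187). I'll check these with crops.

```bash
python3 - <<'E'
import cv2,numpy as np
t=cv2.imread('pics/top0.png');s=cv2.imread('pics/side0.png')
def c(i,x,y,w,h,W,H):return cv2.resize(i[y:y+h,x:x+w],(W,H),interpolation=cv2.INTER_CUBIC)
a=np.hstack([c(t,100,130,120,150,320,400),c(s,160,110,160,133,480,400)])
b=np.hstack([c(t,350,270,60,40,300,200),c(s,100,340,75,44,341,200),np.zeros((200,159,3),np.uint8)])
cv2.imwrite('pics/crop1.png',np.vstack([a,b]))
a=c(t,200,135,190,110,800,463)
cv2.imwrite('pics/crop2.png',a)
E
```

```text
(no output)
```

View pics/crop1.png

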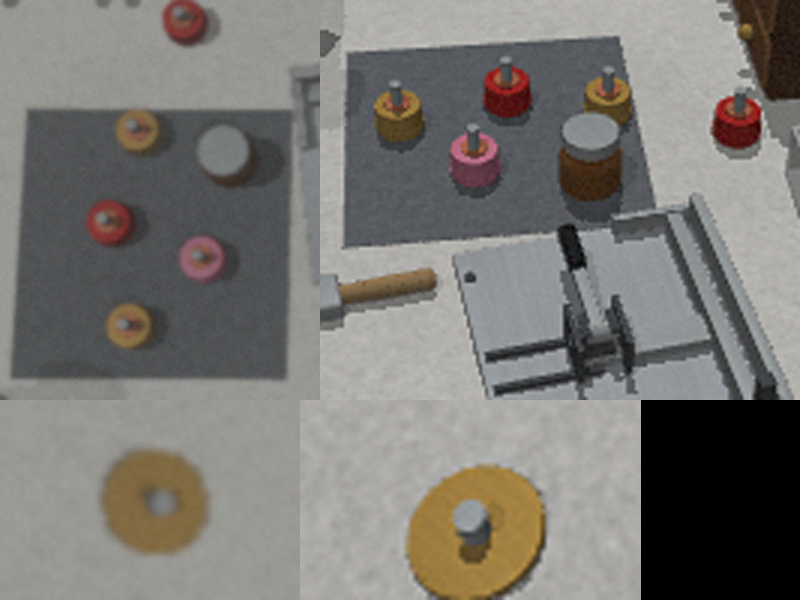

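View pics/crop2.png

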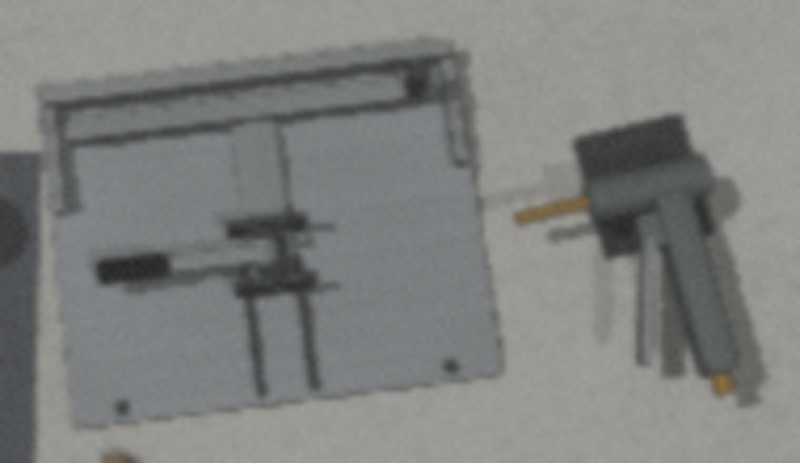

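Two brass barrels are present: A (152,179) and B (149,252). The piece at (381,290) is a thin flat wheel, and the red and pink ones are excluded. The jaw post is at about (299,155) and the lever grip at about (232,199), both in top0 pixels.

```bash
cat > h.py <<'E'
import numpy as np,cv2
from station import r
def cap(n):
    c=r.capture(n);c['f']=192/np.tan(np.radians(c['fovy'])/2);return c
def ray(c,uv):
    d=np.array([(uv[0]-c['cx'])/c['f'],(uv[1]-c['cy'])/c['f'],1.]);d=np.array(c['orientation'])@d
    return np.array(c['origin']),d/np.linalg.norm(d)
def plane(c,uv,z):
    o,d=ray(c,uv);return o+d*(z-o[2])/d[2]
def proj(c,p):
    q=np.array(c['orientation']).T@(np.array(p)-c['origin']);return np.array([c['cx']+c['f']*q[0]/q[2],c['cy']+c['f']*q[1]/q[2]])
def tri(c1,u1,c2,u2):
    (a,d),(b,e)=ray(c1,u1),ray(c2,u2)
    t=np.linalg.lstsq(np.c_[d,-e],b-a,rcond=None)[0];p,q=a+t[0]*d,b+t[1]*e
    return (p+q)/2,np.linalg.norm(p-q)
def blobs(c,roi,lo,hi,amin=15):
    x,y,w,h=roi;m=cv2.inRange(cv2.cvtColor(c['pixels'],cv2.COLOR_RGB2HSV)[y:y+h,x:x+w],np.array(lo),np.array(hi))
    n,_,st,ce=cv2.connectedComponentsWithStats(m)
    return [(int(st[i,4]),(ce[i]+[x,y]).round(1).tolist(),st[i,2:4].tolist()) for i in range(1,n) if st[i,4]>=amin]
E
cat > a.py <<'E'
from h import *
t,s=cap('top'),cap('side')
P=lambda k,*a:print(k,*[np.round(np.array(x)*1000,1) for x in a])
k=800/190
bl,br=(200+75/k,135+428/k),(200+503/k,135+377/k)
P('BL BR z10',plane(t,bl,.01),plane(t,br,.01))
P('bolts',plane(t,(200+122/k,135+408/k),.012),plane(t,(200+450/k,135+367/k),.012))
P('fence back corners z40',plane(t,(200+38/k,135+88/k),.04),plane(t,(200+465/k,135+42/k),.04))
print('dark top',blobs(t,(205,140,110,80),(0,0,0),(180,255,62),10)); print('dark side',blobs(s,(200,175,130,100),(0,0,0),(180,255,55),10))
for n,c,roi in(('top',t,(100,120,120,160)),('side',s,(160,110,150,80))):
    print(n,'brass',blobs(c,roi,(10,110,60),(25,255,255)))
    print(n,'red',blobs(c,roi,(165,100,60),(180,255,255)))
print('nozzle/butt top',blobs(t,(315,150,75,90),(10,110,60),(28,255,255),4))
print('side',blobs(s,(210,255,110,90),(10,110,60),(28,255,255),4))
E
python3 a.py
```

```text
BL BR z10 [441.9 120.2  10. ] [ 477.9 -175.9   10. ]
bolts [455.6  87.8  12. ] [ 484.6 -139.1   12. ]
fence back corners z40 [676.  147.7  40. ] [ 709.9 -150.4   40. ]
dark top [(17, [298.3, 154.9], [4, 5]), (11, [269.3, 187.8], [5, 3]), (15, [258.6, 189.0], [9, 3]), (77, [231.3, 198.5], [16, 6]), (43, [265.2, 202.2], [17, 7])]
dark side [(85, [243.5, 191.8], [10, 16]), (57, [261.2, 224.6], [8, 23]), (205, [241.3, 228.9], [43, 26]), (86, [307.5, 243.7], [8, 14])]
top brass [(101, [152.0, 179.3], [14, 14]), (148, [148.5, 251.9], [16, 16])]
top red []
side brass [(63, [307.1, 122.4], [7, 29]), (26, [302.3, 119.9], [7, 7]), (143, [256.0, 143.2], [16, 15]), (187, [185.9, 149.1], [17, 17]), (119, [248.3, 165.7], [20, 17])]
side red [(15, [227.3, 143.2], [7, 7]), (18, [294.3, 154.4], [6, 8]), (164, [211.2, 164.2], [16, 17])]
nozzle/butt top [(4, [336.5, 183.2], [4, 2]), (9, [371.1, 225.7], [3, 4])]
side [(67, [273.7, 275.1], [10, 17]), (48, [224.5, 329.0], [8, 9])]
```

```bash
cat >> a.py <<'E'
print('----')
g,e=tri(t,(231.3,198.5),s,(243.5,191.8));P('grip',g,e)
P('grip@z52',plane(t,(231.3,198.5),.052))
P('post top@86',plane(t,(298.3,154.9),.086)); 
g,e=tri(t,(298.3,154.9),s,(307.5,239));P('post',g,e)
P('butt',*tri(t,(371.1,225.7),s,(224.5,329.0)));P('nozz',*tri(t,(332,184.5),s,(273.7,275.1)))
yaw=np.radians(6.9);R=np.array([[np.cos(yaw),-np.sin(yaw)],[np.sin(yaw),np.cos(yaw)]])
for O in([.5975,-.0115],):
  for k,p in dict(grip=(-.040,.095,.046),hinge=(-.04,0,.036),BL=(-.14,.15,.01),BR=(-.14,-.15,.01),FL=(.1,.15,.04),FR=(.1,-.15,.04),fF=(.085,.13,.04)).items():
    w=np.r_[R@p[:2]+O,p[2]];P(k,w);print(proj(t,w).round(1),proj(s,w).round(1))
P('A',plane(t,(152,179.3),.032),plane(s,(256,139),.032));P('B',plane(t,(148.5,251.9),.032),plane(s,(185.9,146),.032))
P('jar@66',plane(t,(184,183.5),.066))
E
python3 a.py | sed '1,/----/d'
python3 - <<'E'
import cv2,numpy as np
s=cv2.imread('pics/side0.png');t=cv2.imread('pics/top0.png')
cv2.imwrite('pics/crop3.png',np.vstack([cv2.resize(s[175:290,195:335],(609,500),interpolation=cv2.INTER_CUBIC)]))
cv2.imwrite('pics/crop4.png',np.hstack([cv2.resize(t[155:235,320:385],(406,500),interpolation=cv2.INTER_CUBIC),cv2.resize(s[260:345,215:320],(393,318)),][0:1]))
E
```

```text
grip [547.4  79.9  51.6] 0.0
grip@z52 [547.3  79.9  52. ]
post top@86 [ 667.4 -110.6   86. ]
post [ 674.3 -111.8   72.7] 6.4
butt [ 467.7 -313.1   68.5] 1.1
nozz [ 582.9 -205.2   78.5] 1.1
grip [546.4  78.   46. ]
[232.1 199.2] [243.2 193.8]
hinge [557.8 -16.3  36. ]
[264.9 195.9] [251.7 222.8]
BL [440.5 120.6  10. ]
[217.7 237.1] [203.4 194.9]
BR [ 476.5 -177.2   10. ]
[319.9 225. ] [224.8 286. ]
FL [678.8 149.4  40. ]
[208.5 155. ] [287.3 173.7]
FR [ 714.8 -148.4   40. ]
[309.7 143.4] [324.8 258.7]
fF [666.3 127.8  40. ]
[215.8 159.1] [284.3 179.3]
A [607.2 313.9  32. ] [612.2 322.6  32. ]
B [396.1 314.6  32. ] [397.5 310.6  32. ]
jar@66 [587.9 214.3  66. ]
```

View pics/crop3.png

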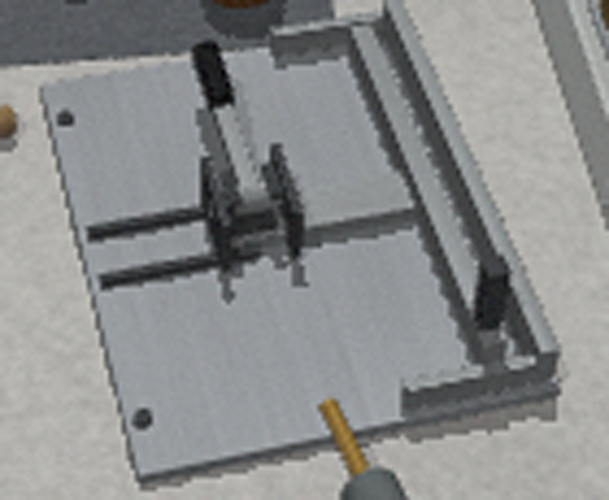

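View pics/crop4.png

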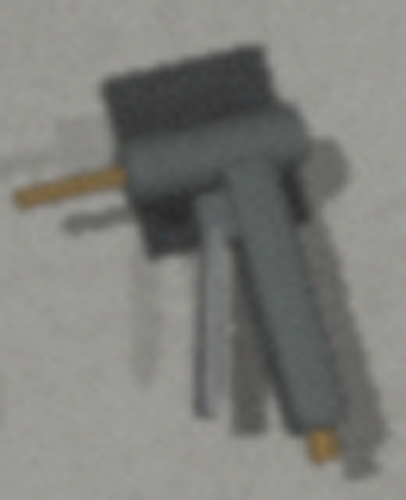

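Lever grip is at (547, 79, 46) and cradle yaw is about 6.9°. The hinge is at about (559, -15, 36). First I'll go above the lever grip and turn so the fingers close along cradle x.

```bash
python3 -m jog '1 36 -61 0 -7.4; 1 36 -61 0 -7.4; 1 36 -61 0 -7.4; 1 36 -61 0 -7.4; 1 36 -61 0 -7.4'; python3 -m jog '1 36 -61 -20 -7.4; 1 36 -61 -20 -7.4; 1 36 -61 -20 -7; 1 0 0 -20 0; 1 0 0 0 0'
python3 - <<'E'
from h import *
s=r.sense();p=s['tcp_pos']*1000 if hasattr(s['tcp_pos'],'shape') else np.array(s['tcp_pos'])*1000
R=np.array(s['ee_rot']);print(p.round(1),np.degrees(np.arctan2(R[1,1],R[0,1])).round(2),s['wrist_force'])
E
```

```text
time_s: 0.92
tcp_pos: [0.4188, 0.2978, 0.2309]
ee_rot: [[0.474, -0.881, 0.001], [-0.881, -0.474, 0.001], [-0.0, -0.001, -1.0]]
wrist_force: [1.2, 0.3, -0.5]
gripper_width: 1.002
gripper_force: 0.0
time_s: 1.55
tcp_pos: [0.5091, 0.1428, 0.1581]
ee_rot: [[0.115, -0.993, -0.003], [-0.993, -0.115, -0.002], [0.001, 0.004, -1.0]]
wrist_force: [0.9, 0.3, 1.3]
gripper_width: 1.005
gripper_force: 0.0
[509.1 142.8 158.1] -173.41 [0.93925748 0.29478753 1.29464982]
```

```bash
python3 -m jog '1 19 -32 0 0; 1 19 -32 0 0.3; 1 0 0 -30 0; 1 0 0 0 0; 1 0 0 0 0'; python3 - <<'E'
from h import *
s=r.sense();print((np.array(s['tcp_pos'])*1000).round(1))
t=cap('top');cv2.imwrite('pics/top1.png',cv2.resize(cv2.cvtColor(t['pixels'],4)[130:250,195:395],(800,480)))
E
```

```text
time_s: 2.17
tcp_pos: [0.5484, 0.0812, 0.131]
ee_rot: [[0.124, -0.992, 0.002], [-0.992, -0.124, 0.0], [0.0, -0.002, -1.0]]
wrist_force: [0.9, -0.2, -0.9]
gripper_width: 1.001
gripper_force: 0.0
[548.4  81.2 131. ]
```

```bash
python3 -m jog '1 -0.5 -2 -45 0; 1 -0.5 0 -40 0; 1 0 0 -9 0; 1 0 0 0 0; 1 0 0 0 0'; python3 -m jog '0 0 0 0 0; 0 0 0 0 0; 0 0 0 0 0; 0 0 0 0 0; 0 0 0 0 0'
```

```text
time_s: 2.85
tcp_pos: [0.5483, 0.0789, 0.0376]
ee_rot: [[0.122, -0.992, 0.004], [-0.992, -0.122, 0.001], [-0.001, -0.004, -1.0]]
wrist_force: [0.6, 0.6, 1.5]
gripper_width: 1.0
gripper_force: 0.0
time_s: 3.48
tcp_pos: [0.5468, 0.0781, 0.0356]
ee_rot: [[0.122, -0.993, -0.0], [-0.993, -0.122, -0.0], [0.0, 0.0, -1.0]]
wrist_force: [0.6, 0.2, 0.7]
gripper_width: 0.516
gripper_force: 0.0
```

```bash
python3 -m jog '0 0 0 0 0; 0 0 0 0 0; 0 0 0 0 0; 0 0 0 0 0; 0 0 0 0 0'; python3 - <<'E'
import numpy as np
a=np.radians([6,23,40,57,74,92.5]);r=95.5
y,z=r*np.cos(a),r*np.sin(a);dy,dz=np.diff(y),np.diff(z)
print(np.c_[dy*-.1201,dy*.9928,dz].round(1))
E
```

```text
time_s: 4.1
tcp_pos: [0.548, 0.0783, 0.0358]
ee_rot: [[0.122, -0.993, 0.002], [-0.993, -0.122, 0.001], [-0.0, -0.002, -1.0]]
wrist_force: [4.7, -0.8, -2.1]
gripper_width: 0.184
gripper_force: 30.0
[[  0.8  -7.   27.3]
 [  1.8 -14.6  24.1]
 [  2.5 -21.   18.7]
 [  3.1 -25.5  11.7]
 [  3.7 -30.3   3.6]]
```

```bash
python3 -m jog '0 0.3 -2.5 13.8 0; 0 0.5 -4.5 13.5 0; 0 0.8 -6.5 12.5 0; 0 1 -8.1 11.6 0; 0 1.2 -9.8 10 0'; python3 -m jog '0 1.3 -11.2 8.7 0; 0 1.5 -12.4 6.6 0; 0 1.6 -13.1 5.1 0; 0 1.8 -15 2.9 0; 0 1.9 -15.3 0.7 0';  python3 -m jog '0 0 0 0 0; 0 0 0 0 0'
```

```text
time_s: 4.72
tcp_pos: [0.5519, 0.048, 0.0969]
ee_rot: [[0.122, -0.993, 0.003], [-0.993, -0.122, 0.003], [-0.002, -0.004, -1.0]]
wrist_force: [6.7, 2.5, -8.0]
gripper_width: 0.182
gripper_force: 30.0
time_s: 5.35
tcp_pos: [0.5604, -0.0178, 0.1214]
ee_rot: [[0.122, -0.993, 0.005], [-0.993, -0.122, 0.005], [-0.004, -0.005, -1.0]]
wrist_force: [4.3, 10.1, -1.7]
gripper_width: 0.179
gripper_force: 30.0
time_s: 5.6
tcp_pos: [0.5605, -0.019, 0.1214]
ee_rot: [[0.121, -0.993, 0.005], [-0.993, -0.121, 0.002], [-0.002, -0.005, -1.0]]
wrist_force: [6.2, 2.4, -1.9]
gripper_width: 0.183
gripper_force: 30.0
```

```bash
python3 -m jog '0.5 0 0 0 0; 0.6 0 0 0 0; 0.7 0 0 0 0; 1 0 0 30 0; 1 0 0 60 0'; python3 -m jog '1 20 -20 0 10; 1 20 -20 0 10; 1 20 -20 0 10; 1 20 -20 0 10; 1 20 -19 0 10';python3 -m jog '1 8 0 -20 10; 1 0 0 -20 10; 1 0 0 0 10; 1 0 0 0 10; 1 0 0 0 0'; python3 - <<'E'
from h import *
s=r.sense();print(np.round(s['joints'],1))
t,c=cap('top'),cap('side')
f=lambda i:cv2.cvtColor(i['pixels'],4)
cv2.imwrite('pics/v2.png',np.hstack([cv2.resize(f(t)[130:250,195:355],(533,400)),cv2.resize(f(c)[150:290,195:288],(266,400))]))
E
```

```text
time_s: 6.22
tcp_pos: [0.5564, -0.0207, 0.2091]
ee_rot: [[0.121, -0.993, -0.008], [-0.993, -0.121, -0.001], [0.0, 0.008, -1.0]]
wrist_force: [2.1, 0.6, -0.3]
gripper_width: 0.663
gripper_force: 0.0
time_s: 6.85
tcp_pos: [0.6586, -0.1201, 0.2106]
ee_rot: [[0.842, -0.54, -0.002], [-0.54, -0.842, 0.0], [-0.001, 0.001, -1.0]]
wrist_force: [0.5, 0.8, 0.1]
gripper_width: 1.002
gripper_force: 0.0
time_s: 7.48
tcp_pos: [0.6661, -0.1194, 0.1706]
ee_rot: [[0.993, 0.119, -0.001], [0.119, -0.993, 0.0], [-0.001, -0.0, -1.0]]
wrist_force: [-0.7, 0.0, 0.7]
gripper_width: 0.999
gripper_force: 0.0
[  3.5  29.5   3.8  -0.  -64.3  93.4]
```

View pics/v2.png

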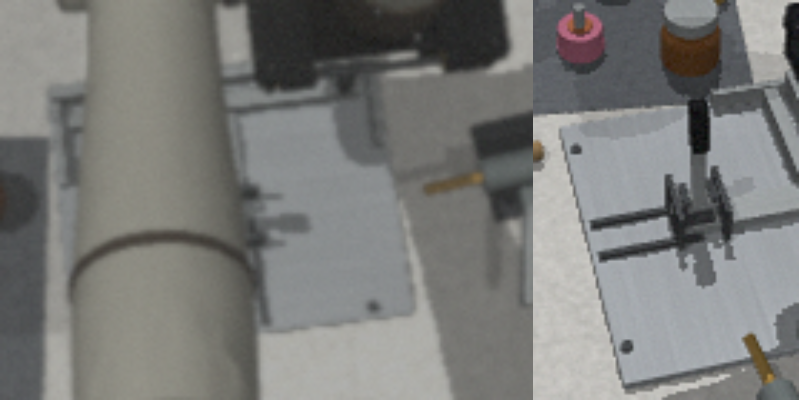

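Side crop at (697,125) shows the lever standing upright. Next I'll check where the post is.

```bash
python3 - <<'E'
from h import *
import cv2
t,c=cap('top'),cap('side')
yaw=np.radians(6.9);R=np.array([[np.cos(yaw),-np.sin(yaw)],[np.sin(yaw),np.cos(yaw)]]);O=[.5985,-.0107]
for x in(.05,.056,.062):
  for z in(.045,.065,.086):
    w=np.r_[R@[x,-.115]+O,z];print(x,z,(w*1000).round(),proj(t,w).round(1),proj(c,w).round(1))
s=cv2.cvtColor(cv2.imread('pics/side0.png'),6);tt=cv2.cvtColor(cv2.imread('pics/top0.png'),6)
print(s[230:256,300:318]);print(tt[148:164,290:306])
E
```

```text
0.05 0.045 [ 662. -119.   45.] [300.1 160.3] [300.5 249.4]
0.05 0.065 [ 662. -119.   65.] [300.6 158.6] [301.3 244.2]
0.05 0.086 [ 662. -119.   86.] [301.2 156.8] [302.2 238.6]
0.056 0.045 [ 668. -118.   45.] [299.8 158.3] [302.9 248.9]
0.056 0.065 [ 668. -118.   65.] [300.4 156.6] [303.7 243.7]
0.056 0.086 [ 668. -118.   86.] [301.  154.7] [304.6 238.1]
0.062 0.045 [ 674. -117.   45.] [299.5 156.4] [305.3 248.5]
0.062 0.065 [ 674. -117.   65.] [300.1 154.6] [306.1 243.3]
0.062 0.086 [ 674. -117.   86.] [300.7 152.7] [307.1 237.7]
[[144 152 162  93  67  63  71  62 148 160 146 139 136 174 180 179 178 174]
 [146 154 130  99  70  68  66  60 118 153 152 141 132 178 182 176 173 176]
 [149 146 135  99  81  65  68  72  69 157 157 148 137 135 177 177 173 178]
 [150 146 147 104  98  67  66  65  62 106 124 150 145 128 178 176 172 172]
 [153 147 144 134 105  79  66  68  67  64  59 151 147 145 131 174 181 178]
 [151 147 148 143 163  72  68  72  67  68  62  99 147 139 152 174 182 175]
 [157 152 146 143 126  57  58  70  68  68  64  55 150 146 142 126 171 177]
 [157 152 152 147 142  59  36  69  69 
[... 1760 characters left out ...]
  63  62  72  90  99  96  96]
 [117 118 120 116 109  96  70  57  54  51  55  70  88  96  94  84]
 [117 119 122 121 115 102  71  52  50  50  54  68  82  86  85  75]
 [123 120 121 123 118 108  80  59  51  54  61  71  83  82  78  75]
 [123 122 121 121 118 109  82  60  51  56  66  76  82  80  75  77]
 [113 114 109 105  94  86  77  65  66  63  71  73  77  82  77  76]
 [ 81  83  84  83  76  74  72  72  76  75  83  89  95  96  94  86]
 [ 72  73  76  80  85  90  95  97  98 103 116 119 121 121 113 101]
 [ 94  96  97  99 105 116 116 120 121 125 125 126 127 126 118 106]
 [120 122 122 121 123 125 130 126 128 129 128 127 127 127 121 108]
 [129 130 126 130 125 127 131 129 128 127 128 126 129 128 124 111]]
```

```bash
python3 - <<'E'
from h import *
t,c=cap('top'),cap('side')
print(tri(t,(299.2,151.3),c,(308,235.8)))
for n,g in((t,(299.2,151.3)),(c,(308,235.8))):print(plane(n,g,.086))
E
```

```text
(array([ 0.67714432, -0.11316687,  0.08731063]), np.float64(0.0008365526627780213))
[ 0.67793724 -0.11328529  0.086     ]
[ 0.67707387 -0.11222988  0.086     ]
```

```bash
python3 -m jog '1 10 6 -30 0; 1 0 0 -40 0; 1 0 0 -40 0; 1 0 0 0 0; 0 0 0 0 0';python3 -m jog '0 0 0 0 0; 0 0 0 0 0; 0 0 0 0 0; 0 0 0 0 0; 0 0 0 0 0';python3 -m jog '0 0 0 0 0; 0 0 0 0 0; 0 0 0 0 0; 0 0 0 0 0; 0 0 0 0 0'
```

```text
time_s: 8.4
tcp_pos: [0.678, -0.1134, 0.0627]
ee_rot: [[0.993, 0.122, 0.003], [0.122, -0.993, -0.001], [0.003, 0.001, -1.0]]
wrist_force: [0.1, 0.4, 0.4]
gripper_width: 0.944
gripper_force: 0.0
time_s: 9.02
tcp_pos: [0.6767, -0.1133, 0.061]
ee_rot: [[0.993, 0.122, -0.0], [0.122, -0.993, -0.0], [-0.0, 0.0, -1.0]]
wrist_force: [-0.2, 0.6, -0.2]
gripper_width: 0.398
gripper_force: 0.0
time_s: 9.65
tcp_pos: [0.6767, -0.1138, 0.0609]
ee_rot: [[0.993, 0.122, 0.0], [0.122, -0.993, -0.001], [-0.0, 0.001, -1.0]]
wrist_force: [0.9, -4.4, -1.1]
gripper_width: 0.161
gripper_force: 30.0
```

```bash
python3 -m jog '0 -9.9 -1.2 0 0; 0 -9.9 -1.2 0 0; 0 -9.9 -1.2 0 0; 0 -9.9 -1.2 0 0; 0 -9.9 -1.2 0 0'; python3 -m jog '0 -8.9 -1.1 0 0; 0 0 0 0 0';python3 - <<'E'
from h import *
c=cap('side');cv2.imwrite('pics/v3.png',cv2.resize(cv2.cvtColor(c['pixels'],4)[110:290,160:340],(600,600)))
t=cap('top');print(blobs(t,(100,120,110,160),(10,110,60),(25,255,255)))
E
```

```text
time_s: 10.28
tcp_pos: [0.6279, -0.1201, 0.061]
ee_rot: [[0.993, 0.122, 0.002], [0.122, -0.993, -0.001], [0.002, 0.001, -1.0]]
wrist_force: [3.5, -5.3, -4.1]
gripper_width: 0.155
gripper_force: 30.0
time_s: 10.52
tcp_pos: [0.6175, -0.1215, 0.0609]
ee_rot: [[0.993, 0.121, -0.001], [0.121, -0.993, -0.001], [-0.001, 0.001, -1.0]]
wrist_force: [1.3, -6.5, -1.5]
gripper_width: 0.159
gripper_force: 30.0
[(106, [152.0, 179.2], [15, 14]), (147, [148.5, 251.8], [16, 16])]
```

View pics/v3.png

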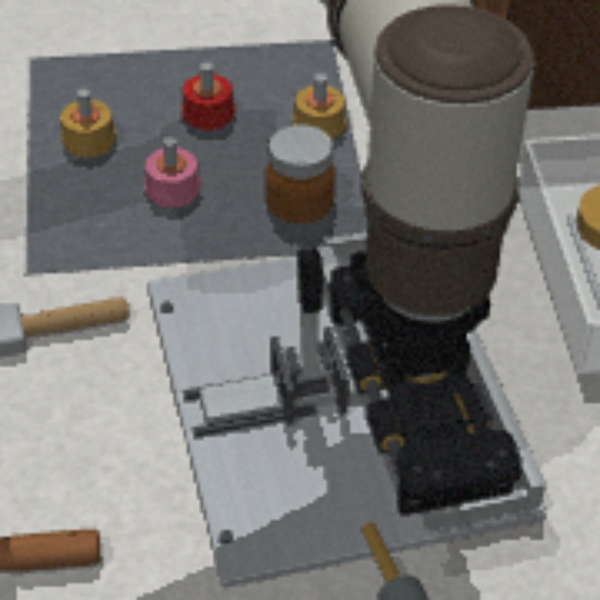

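The jaw slid open and both brass barrels are still in place. I'll release the post, lift, and measure the barrels precisely.

```bash
python3 -m jog '0.3 0 0 0 0; 0.3 0 0 0 0; 0.4 0 0 0 0; 0.5 0 0 60 0; 1 0 0 60 0'; python3 -m jog '1 0 30 0 0; 1 -20 60 0 0;1 -40 60 0 0; 1 -30 30 0 0; 1 0 0 0 0'; cat > m.py <<'E'
from h import *
t,c=cap('top'),cap('side')
out=[]
for n,k,rois in(('top',t,[(135,160,34,36),(130,232,36,38)]),('side',c,[(246,125,22,34),(174,130,26,36)])):
    row=[]
    for x,y,w,h in rois:
        H=cv2.cvtColor(k['pixels'],cv2.COLOR_RGB2HSV)[y:y+h,x:x+w]
        m=cv2.inRange(H,np.array((8,90,50)),np.array((27,255,255)))
        pts=cv2.findNonZero(m)
        (cx,cy),rad=cv2.minEnclosingCircle(pts)
        row.append((cx+x,cy+y,rad,cv2.boundingRect(pts)))
    out.append(row);print(n,np.round([q[:3] for q in row],1).tolist(),[q[3] for q in row])
for i in(0,1):
    print('AB'[i],[(plane(t,out[0][i][:2],z)*1000).round(1).tolist() for z in(.016,.032)])
f=lambda i:cv2.cvtColor(i['pixels'],4)
g=lambda im,x,y,w,h:cv2.resize(im[y:y+h,x:x+w],(400,300),interpolation=0)
cv2.imwrite('pics/v4.png',np.vstack([np.hstack([g(f(t),132,164,40,30),g(f(t),129,236,40,30)]),np.hstack([g(f(c),236,127,40,30),g(f(c),166,131,40,30)])]))
E
python3 m.py
```

```text
time_s: 11.25
tcp_pos: [0.618, -0.12, 0.1818]
ee_rot: [[0.992, 0.122, -0.002], [0.122, -0.992, -0.0], [-0.002, -0.0, -1.0]]
wrist_force: [1.1, 0.6, -0.3]
gripper_width: 0.533
gripper_force: 0.0
time_s: 11.88
tcp_pos: [0.5321, 0.053, 0.1816]
ee_rot: [[0.992, 0.126, 0.0], [0.126, -0.992, 0.001], [0.0, -0.001, -1.0]]
wrist_force: [-0.8, -0.4, 0.3]
gripper_width: 0.988
gripper_force: 0.0
top [[151.0, 178.0, 7.6], [145.5, 252.0, 7.2]] [(9, 12, 15, 10), (10, 13, 8, 15)]
side [[254.0, 136.0, 10.6], [186.0, 148.0, 8.9]] [(0, 4, 18, 15), (4, 10, 17, 17)]
A [[614.5, 320.7, 16.0], [611.0, 317.0, 32.0]]
B [[396.8, 326.9, 16.0], [395.8, 323.1, 32.0]]
```

View pics/v4.png

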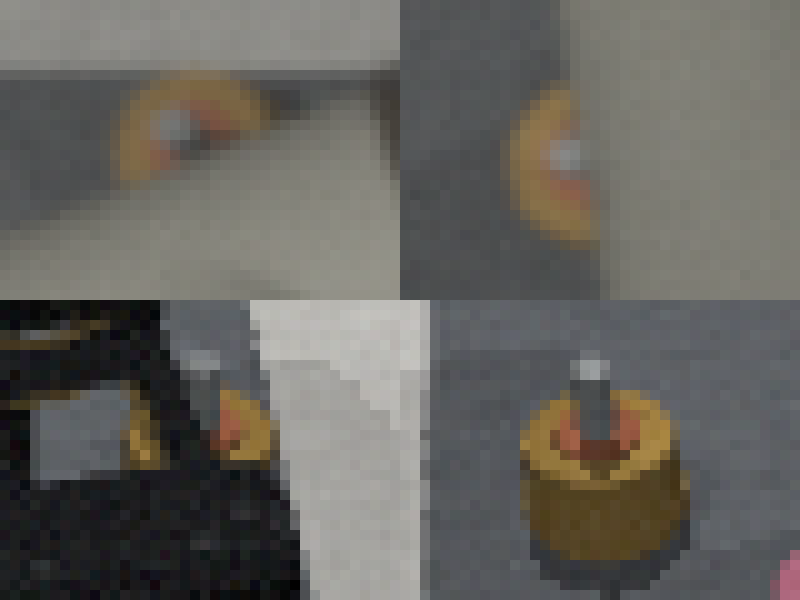

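Arbor tips: A at top (148.8,176.0) and side (256,132). B at top (145,251) and side (184.7,137).

```bash
python3 - <<'E'
from h import *
t,c=cap('top'),cap('side')
for k,a,b in(('A',(148.8,176.),(256,132)),('B',(145,251),(184.7,137))):
    print(k,tri(t,a,c,b),plane(t,a,.058),plane(c,b,.058))
print('jar',plane(t,(184,183.5),.066))
s=r.sense();print(s['tcp_pos'],np.round(s['joints'],1))
E
```

```text
A (array([0.61037529, 0.31613895, 0.06385429]), np.float64(0.0006689693903936902)) [0.61131584 0.31750578 0.058     ] [0.61181128 0.32380322 0.058     ]
B (array([0.39682666, 0.31779552, 0.06058706]), np.float64(0.0001825809276049608)) [0.39707417 0.31842739 0.058     ] [0.39653361 0.32110464 0.058     ]
jar [0.58792724 0.21434566 0.066     ]
[0.53449088 0.05067683 0.1810913 ] [ 22.7  15.9 -16.2   0.  -57.9  74.2]
```

```bash
python3 -m jog '0.5 13 44 0 0; 0.5 13 44 0 0; 0.5 13 44 0 0; 0.5 13 44 0 0; 0.5 13 44 0 0'; python3 -m jog '0.5 11 46 0 0; 0.5 0 0 -40 0; 0.5 0 0 -40 0; 0.5 0 0 0 0; 0.5 0 0 0 0'; python3 - <<'E'
from h import *
c=cap('side');cv2.imwrite('pics/v5.png',cv2.resize(cv2.cvtColor(c['pixels'],4)[80:200,200:340],(700,600)))
E
```

```text
time_s: 12.7
tcp_pos: [0.6003, 0.2714, 0.1804]
ee_rot: [[0.993, 0.12, -0.0], [0.12, -0.993, -0.0], [-0.0, 0.0, -1.0]]
wrist_force: [0.7, -0.8, -0.2]
gripper_width: 0.545
gripper_force: 0.0
time_s: 13.32
tcp_pos: [0.6115, 0.3168, 0.1023]
ee_rot: [[0.993, 0.121, 0.002], [0.121, -0.993, 0.001], [0.002, -0.0, -1.0]]
wrist_force: [1.1, -0.2, 0.9]
gripper_width: 0.5
gripper_force: 0.0
```

View pics/v5.png

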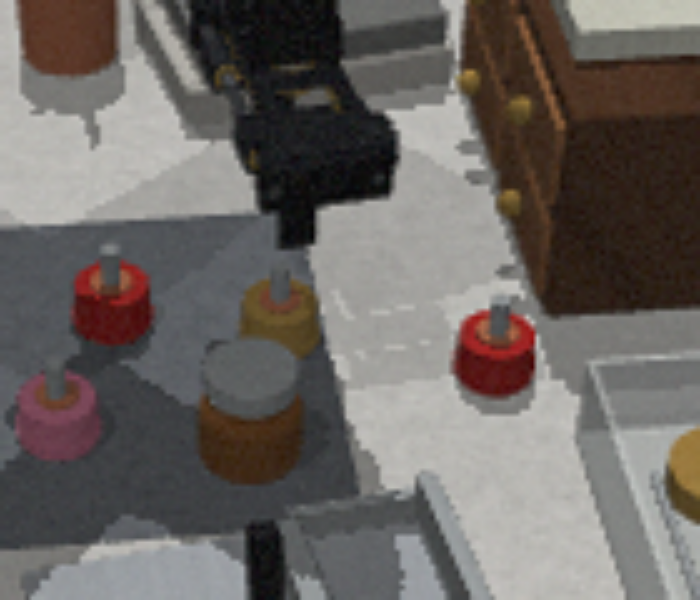

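```bash
python3 - <<'E'
from h import *
c=cap('side')
print(proj(c,(.6115,.3168,.058)),proj(c,(.6115,.3168,.094)),proj(c,(.614,.293,.094)),proj(c,(.6145,.288,.094)))
E
```

```text
[256.19107119 133.42294022] [256.46174339 123.71836506] [258.34151852 128.53498914] [258.73394602 129.56293696]
```

```bash
python3 -m jog '0.5 0 0 -30 0; 0.5 -1 1 -28 0; 0.5 0 0 0 0; 0 0 0 0 0; 0 0 0 0 0'; python3 -m jog '0 0 0 0 0; 0 0 0 0 0; 0 0 0 0 0; 0 0 0 0 0; 0 0 0 0 0'
```

```text
time_s: 14.05
tcp_pos: [0.6097, 0.3185, 0.0449]
ee_rot: [[0.993, 0.122, 0.002], [0.122, -0.993, 0.002], [0.003, -0.001, -1.0]]
wrist_force: [0.4, -0.7, -0.2]
gripper_width: 0.353
gripper_force: 0.0
time_s: 14.68
tcp_pos: [0.609, 0.3179, 0.0434]
ee_rot: [[0.993, 0.122, 0.0], [0.122, -0.993, -0.0], [0.0, 0.0, -1.0]]
wrist_force: [-0.8, -1.7, 3.3]
gripper_width: 0.127
gripper_force: 30.0
```

```bash
python3 -m jog '0 0 0 10 0; 0 0 0 50 0; 0 0 0 50 0; 0 5.6 -43.6 0 0; 0 5.6 -43.6 0 0'; python3 -m jog '0 5.6 -43.6 0 0; 0 5.6 -43.6 0 0; 0 5.6 -43.6 0 0; 0 5.9 -43.8 0 0; 0 0 0 0 0'; python3 -m jog '0 0 0 -40 0; 0 0 0 0 0; 0 0 0 0 0'; python3 - <<'E'
from h import *
t,c=cap('top'),cap('side')
cv2.imwrite('pics/v6.png',np.hstack([cv2.resize(cv2.cvtColor(c['pixels'],4)[150:280,195:335],(646,600)),cv2.resize(cv2.cvtColor(t['pixels'],4)[140:248,285:312],(150,600))]))
E
```

```text
time_s: 15.3
tcp_pos: [0.6196, 0.2304, 0.1534]
ee_rot: [[0.992, 0.123, -0.0], [0.123, -0.992, 0.001], [0.0, -0.001, -1.0]]
wrist_force: [-0.1, 0.1, -3.0]
gripper_width: 0.123
gripper_force: 30.0
time_s: 15.92
tcp_pos: [0.6424, 0.0532, 0.1525]
ee_rot: [[0.993, 0.117, -0.002], [0.117, -0.993, -0.0], [-0.002, 0.0, -1.0]]
wrist_force: [0.3, -0.2, -2.7]
gripper_width: 0.128
gripper_force: 30.0
time_s: 16.3
tcp_pos: [0.6434, 0.0568, 0.1139]
ee_rot: [[0.992, 0.123, 0.001], [0.123, -0.992, -0.0], [0.001, 0.0, -1.0]]
wrist_force: [-0.3, 0.9, -2.2]
gripper_width: 0.128
gripper_force: 30.0
```

View pics/v6.png

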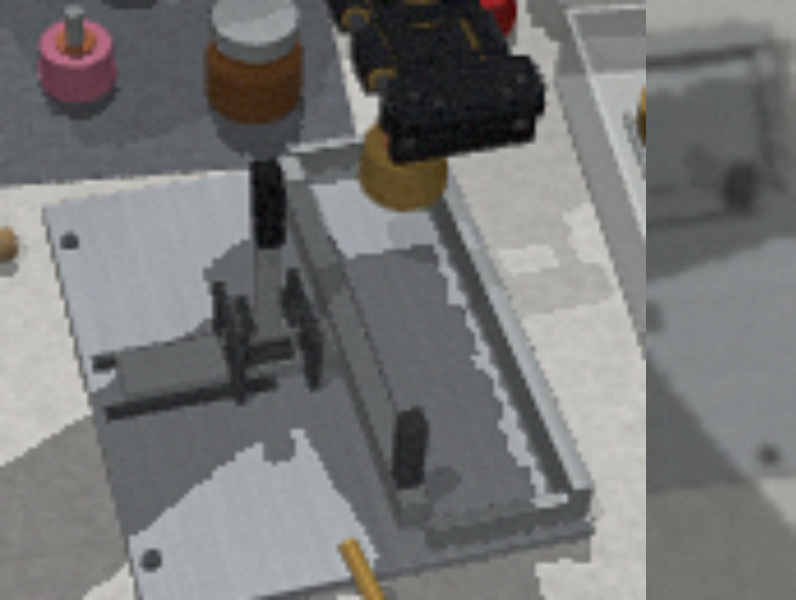

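```bash
python3 - <<'E'
from h import *
c=cap('side');t=cap('top')
yaw=np.radians(6.9);R=np.array([[np.cos(yaw),-np.sin(yaw)],[np.sin(yaw),np.cos(yaw)]]);O=[.5985,-.0097]
print('barrel bottom',proj(c,(.6434,.0568,.0705)),proj(c,(.6434,.0568,.1025)))
for p in((.0054,-.115,.086),(.0134,.1,.036),(.0134,-.1,.036),(.085,.13,.04),(.085,-.13,.04)):
    w=np.r_[R@p[:2]+O,p[2]];q=proj(c,w);print(p,q.round(1),((q-[195,150])*4.615).round(0))
E
```

```text
barrel bottom [281.12150391 190.21884974] [281.92478029 181.37026791]
(0.0054, -0.115, 0.086) [283.6 241.7] [409. 423.]
(0.0134, 0.1, 0.036) [262.3 191.5] [311. 191.]
(0.0134, -0.1, 0.036) [283.5 249.2] [409. 458.]
(0.085, 0.13, 0.04) [284.5 178.9] [413. 133.]
(0.085, -0.13, 0.04) [316.2 252.6] [559. 473.]
```

```bash
python3 -m jog '0 0 0 -30 0; 0 0 0 -20 0; 0 0 0 -8 0; 0 0 0 0 0; 0 0 0 0 0'
```

```text
time_s: 17.12
tcp_pos: [0.6437, 0.0564, 0.0563]
ee_rot: [[0.993, 0.122, 0.002], [0.122, -0.993, 0.0], [0.002, -0.0, -1.0]]
wrist_force: [-0.8, -0.1, -3.1]
gripper_width: 0.125
gripper_force: 30.0
```

```bash
python3 -m jog '0 0 0 -1.5 0; 0 0 0 0 0'; python3 -m jog '0 0 0 -1 0; 0 0 0 0 0'
```

```text
time_s: 17.38
tcp_pos: [0.6429, 0.0562, 0.0539]
ee_rot: [[0.993, 0.122, 0.001], [0.122, -0.993, 0.0], [0.001, -0.0, -1.0]]
wrist_force: [-0.0, 0.8, -2.7]
gripper_width: 0.127
gripper_force: 30.0
time_s: 17.62
tcp_pos: [0.643, 0.0561, 0.0534]
ee_rot: [[0.993, 0.122, 0.001], [0.122, -0.993, -0.0], [0.001, 0.0, -1.0]]
wrist_force: [-2.8, 1.4, 2.8]
gripper_width: 0.125
gripper_force: 30.0
```

```bash
python3 -m jog '0.15 0 0 0 0; 0.25 0 0 0 0; 0.35 0 0 0 0; 0.4 0 0 40 0; 0.5 0 0 60 0'; python3 -m jog '0.5 -20 43 30 0; 0.5 -41 43 0 0; 0.5 -41 43 0 0; 0.5 -41 43 0 0; 0.5 -41 43 0 0'; python3 -m jog '0.5 -41 43 0 0; 0.5 -20 0 0 0; 0.5 0 0 0 0; 0.5 0 0 0 0'; python3 - <<'E'
from h import *
t,c=cap('top'),cap('side')
f=lambda i:cv2.cvtColor(i['pixels'],4)
cv2.imwrite('pics/v7.png',np.hstack([cv2.resize(f(c)[100:190,160:220],(400,600),interpolation=0),cv2.resize(f(t)[140:230,205:265],(400,600),interpolation=0)]))
E
```

```text
time_s: 18.25
tcp_pos: [0.6415, 0.0558, 0.1512]
ee_rot: [[0.993, 0.122, -0.005], [0.122, -0.993, -0.002], [-0.006, 0.001, -1.0]]
wrist_force: [1.0, -0.1, 0.6]
gripper_width: 0.437
gripper_force: 0.0
time_s: 18.88
tcp_pos: [0.4575, 0.2724, 0.1827]
ee_rot: [[0.993, 0.122, 0.001], [0.122, -0.993, 0.001], [0.001, -0.001, -1.0]]
wrist_force: [0.8, 0.4, 0.0]
gripper_width: 0.498
gripper_force: 0.0
time_s: 19.38
tcp_pos: [0.3984, 0.3136, 0.1826]
ee_rot: [[0.993, 0.121, 0.0], [0.121, -0.993, 0.0], [0.0, -0.0, -1.0]]
wrist_force: [-0.5, 0.1, 0.6]
gripper_width: 0.501
gripper_force: 0.0
```

View pics/v7.png

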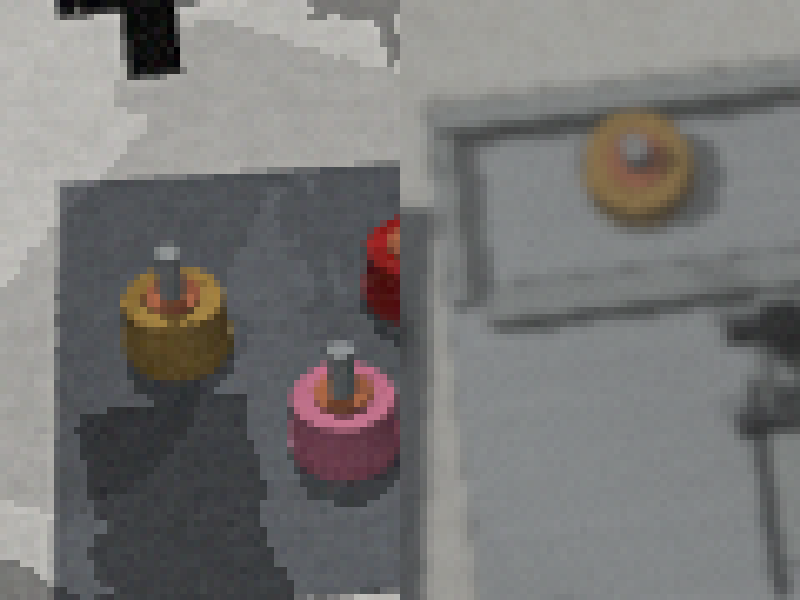

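Barrel A stands in the cradle near the fence, at about (632,160) in the crop. B hasn't moved: its arbor is at side (184.5,137.4).

```bash
python3 -m jog '0.5 -1.4 5 -40 0; 0.5 0 0 -40 0; 0.5 0 0 -35 0; 0.5 0 0 -23 0; 0.5 0 0 0 0'; python3 -m jog '0.5 0 0 0 0; 0 0 0 0 0; 0 0 0 0 0; 0 0 0 0 0; 0 0 0 0 0'; python3 -m jog '0 0 0 0 0; 0 0 0 0 0'
```

```text
time_s: 20.1
tcp_pos: [0.3967, 0.318, 0.0431]
ee_rot: [[0.993, 0.12, -0.002], [0.12, -0.993, -0.003], [-0.002, 0.003, -1.0]]
wrist_force: [-0.1, -0.2, 0.1]
gripper_width: 0.5
gripper_force: 0.0
time_s: 20.72
tcp_pos: [0.3962, 0.3189, 0.0447]
ee_rot: [[0.993, 0.122, -0.0], [0.122, -0.993, -0.0], [-0.0, 0.0, -1.0]]
wrist_force: [-0.3, 1.5, -1.8]
gripper_width: 0.13
gripper_force: 14.7
time_s: 20.98
tcp_pos: [0.3962, 0.3189, 0.0446]
ee_rot: [[0.993, 0.122, -0.0], [0.122, -0.993, -0.0], [-0.0, 0.0, -1.0]]
wrist_force: [-0.8, -1.8, 3.2]
gripper_width: 0.126
gripper_force: 30.1
```

```bash
python3 -m jog '0 0 0 15 0; 0 0 0 60 0; 0 0 0 60 0; 0 40.7 -31.5 0 0; 0 40.7 -31.5 0 0'; python3 -m jog '0 40.7 -31.5 0 0; 0 40.7 -31.5 0 0; 0 40.7 -31.5 0 0; 0 40.7 -31.5 0 0; 0 3 -37 0 0'; python3 -m jog '0 3 -37 0 0; 0 3 -37 0 0; 0 3 -37 0 0; 0 0 0 0 0; 0 0 0 0 0'
```

```text
time_s: 21.6
tcp_pos: [0.4784, 0.2562, 0.1813]
ee_rot: [[0.992, 0.124, 0.002], [0.124, -0.992, 0.003], [0.002, -0.002, -1.0]]
wrist_force: [0.4, 0.9, -3.0]
gripper_width: 0.127
gripper_force: 30.1
time_s: 22.22
tcp_pos: [0.6456, 0.092, 0.1786]
ee_rot: [[0.993, 0.121, 0.0], [0.121, -0.993, 0.0], [0.0, -0.0, -1.0]]
wrist_force: [-0.7, -0.1, -2.9]
gripper_width: 0.125
gripper_force: 30.1
time_s: 22.85
tcp_pos: [0.6523, -0.0176, 0.1795]
ee_rot: [[0.993, 0.121, -0.0], [0.121, -0.993, 0.001], [-0.0, -0.001, -1.0]]
wrist_force: [0.2, 0.8, -3.3]
gripper_width: 0.122
gripper_force: 30.1
```

```bash
python3 -m jog '0 0 0 -40 0; 0 0 0 -30 0; 0 0 0 0 0'; python3 - <<'E'
from h import *
c=cap('side');print(blobs(c,(255,170,70,90),(10,110,60),(25,255,255)));yaw=np.radians(6.9)
print(proj(c,(.643,.0561,.042)),proj(c,(.6523,-.018,.075)))
E
python3 -m jog '0 0 0 -30 0; 0 0 0 -18 0; 0 0 0 -4 0; 0 0 0 0 0; 0 0 0 0 0'; python3 -m jog '0 0 0 -1.5 0; 0 0 0 0 0'
```

```text
time_s: 23.22
tcp_pos: [0.6505, -0.0169, 0.1067]
ee_rot: [[0.992, 0.123, -0.007], [0.123, -0.992, -0.001], [-0.007, -0.0, -1.0]]
wrist_force: [-0.8, 0.5, -1.5]
gripper_width: 0.131
gripper_force: 30.1
[(281, [283.8, 208.0], [24, 27])]
[280.32826804 197.99963083] [289.79347803 209.92445984]
time_s: 23.9
tcp_pos: [0.6535, -0.0178, 0.0588]
ee_rot: [[0.993, 0.122, 0.002], [0.122, -0.993, 0.0], [0.002, 0.0, -1.0]]
wrist_force: [-0.4, -1.1, -2.8]
gripper_width: 0.13
gripper_force: 30.1
time_s: 24.15
tcp_pos: [0.6526, -0.0179, 0.0563]
ee_rot: [[0.993, 0.122, 0.0], [0.122, -0.993, 0.0], [0.0, -0.0, -1.0]]
wrist_force: [0.1, -0.1, -2.9]
gripper_width: 0.122
gripper_force: 30.1
```

```bash
python3 -m jog '0 0 0 -1.2 0; 0 0 0 0 0';  python3 -m jog '0 0 0 -1 0; 0 0 0 0 0'
```

```text
time_s: 24.4
tcp_pos: [0.6527, -0.0179, 0.0551]
ee_rot: [[0.993, 0.122, 0.0], [0.122, -0.993, -0.0], [0.0, 0.0, -1.0]]
wrist_force: [-0.5, -0.6, -1.3]
gripper_width: 0.126
gripper_force: 30.1
time_s: 24.65
tcp_pos: [0.6526, -0.0179, 0.055]
ee_rot: [[0.993, 0.122, 0.0], [0.122, -0.993, -0.0], [0.0, 0.0, -1.0]]
wrist_force: [-3.5, 0.2, 5.0]
gripper_width: 0.13
gripper_force: 30.2
```

```bash
python3 -m jog '0.15 0 0 0 0; 0.25 0 0 0 0; 0.35 0 0 0 0; 0.4 0 0 40 0; 0.7 0 0 50 0'; python3 -m jog '1 0 -52 0 0; 1 -35 -52 0 0; 1 0 0 0 0; 1 0 0 0 0'; python3 - <<'E'
from h import *
t,c=cap('top'),cap('side')
f=lambda i:cv2.cvtColor(i['pixels'],4)
cv2.imwrite('pics/v8.png',np.hstack([cv2.resize(f(c)[150:290,195:335],(500,500)),cv2.resize(f(t)[130:230,205:265],(300,500))]))
E
```

```text
time_s: 25.28
tcp_pos: [0.6519, -0.018, 0.1431]
ee_rot: [[0.993, 0.122, -0.003], [0.122, -0.993, -0.001], [-0.004, 0.0, -1.0]]
wrist_force: [1.0, 0.7, 0.8]
gripper_width: 0.44
gripper_force: 0.0
time_s: 25.78
tcp_pos: [0.618, -0.122, 0.1439]
ee_rot: [[0.993, 0.121, 0.001], [0.121, -0.993, -0.0], [0.001, 0.0, -1.0]]
wrist_force: [0.3, -0.1, 0.5]
gripper_width: 0.884
gripper_force: 0.0
```

View pics/v8.png

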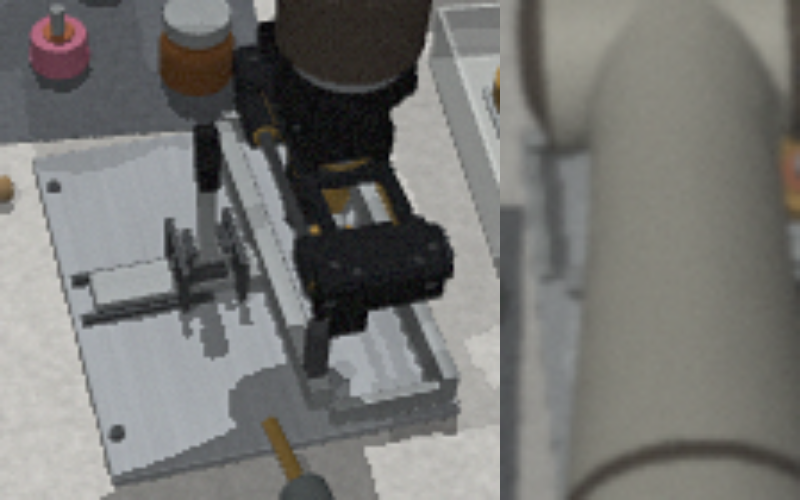

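```bash
python3 -m jog '1 0 -0.5 -40 0; 1 0 0 -43 0; 1 0 0 0 0; 0 0 0 0 0; 0 0 0 0 0';python3 -m jog '0 0 0 0 0; 0 0 0 0 0; 0 0 0 0 0; 0 0 0 0 0; 0 0 0 0 0';python3 -m jog '0 0 0 0 0; 0 0 0 0 0; 0 4 0.5 0 0; 0 4 0.5 0 0; 0 4 0.5 0 0'; python3 -m jog '0 2 0.2 0 0; 0 2 0.2 0 0; 0 0 0 0 0'
```

```text
time_s: 26.5
tcp_pos: [0.6193, -0.1219, 0.063]
ee_rot: [[0.992, 0.122, 0.004], [0.122, -0.992, -0.0], [0.004, 0.001, -1.0]]
wrist_force: [-0.0, 0.5, 0.5]
gripper_width: 0.853
gripper_force: 0.0
time_s: 27.12
tcp_pos: [0.6176, -0.1222, 0.0607]
ee_rot: [[0.993, 0.122, -0.0], [0.122, -0.993, -0.0], [-0.0, -0.0, -1.0]]
wrist_force: [0.1, -0.1, 0.3]
gripper_width: 0.292
gripper_force: 0.0
time_s: 27.75
tcp_pos: [0.6294, -0.1201, 0.0607]
ee_rot: [[0.993, 0.122, -0.001], [0.122, -0.993, 0.001], [-0.001, -0.001, -1.0]]
wrist_force: [-3.8, 4.9, 2.7]
gripper_width: 0.157
gripper_force: 30.0
time_s: 28.12
tcp_pos: [0.6331, -0.1196, 0.0607]
ee_rot: [[0.993, 0.122, -0.002], [0.122, -0.993, 0.001], [-0.002, -0.001, -1.0]]
wrist_force: [-4.1, 4.7, 2.5]
gripper_width: 0.156
gripper_force: 30.0
```

```bash
python3 -m jog '0 1.5 0.2 0 0; 0 1.5 0.2 0 0; 0 0 0 0 0';python3 -m jog '0 1.5 0.2 0 0; 0 0 0 0 0';python3 -m jog '0 1.5 0.2 0 0; 0 0 0 0 0'
```

```text
time_s: 28.5
tcp_pos: [0.636, -0.1192, 0.0607]
ee_rot: [[0.993, 0.122, -0.002], [0.122, -0.993, 0.001], [-0.002, -0.001, -1.0]]
wrist_force: [-3.3, 5.2, 2.8]
gripper_width: 0.161
gripper_force: 30.0
time_s: 28.75
tcp_pos: [0.6375, -0.1191, 0.0607]
ee_rot: [[0.993, 0.122, -0.002], [0.122, -0.993, 0.001], [-0.002, -0.001, -1.0]]
wrist_force: [-4.3, 4.4, 3.2]
gripper_width: 0.153
gripper_force: 30.0
time_s: 29.0
tcp_pos: [0.639, -0.1189, 0.0607]
ee_rot: [[0.993, 0.122, -0.002], [0.122, -0.993, 0.001], [-0.002, -0.001, -1.0]]
wrist_force: [-4.0, 4.3, 2.9]
gripper_width: 0.154
gripper_force: 30.0
```

```bash
python3 -m jog '0 1.5 0.2 0 0; 0 0 0 0 0';python3 -m jog '0 1.5 0.2 0 0; 0 0 0 0 0';python3 -m jog '0 1 0.1 0 0; 0 0 0 0 0'
```

```text
time_s: 29.25
tcp_pos: [0.6396, -0.1188, 0.0607]
ee_rot: [[0.993, 0.122, -0.004], [0.122, -0.993, 0.001], [-0.004, -0.001, -1.0]]
wrist_force: [-5.8, 4.6, 3.7]
gripper_width: 0.157
gripper_force: 30.0
time_s: 29.5
tcp_pos: [0.6396, -0.1188, 0.0607]
ee_rot: [[0.993, 0.121, -0.007], [0.121, -0.993, 0.0], [-0.007, -0.001, -1.0]]
wrist_force: [-8.2, 4.7, 6.2]
gripper_width: 0.157
gripper_force: 30.0
time_s: 29.75
tcp_pos: [0.6397, -0.1188, 0.0606]
ee_rot: [[0.993, 0.121, -0.01], [0.121, -0.993, 0.0], [-0.009, -0.002, -1.0]]
wrist_force: [-10.1, 3.8, 7.4]
gripper_width: 0.161
gripper_force: 30.0
```

```bash
python3 -m jog '0.3 0 0 0 0; 0.4 0 0 0 0; 0.5 0 0 0 0; 1 0 0 60 0; 1 0 0 60 0'; python3 -m jog '1 0 0 30 -10; 1 0 0 0 -10; 1 0 0 0 -10; 1 0 0 0 -10; 1 0 0 0 -10';python3 -m jog '1 -20 25 0 -10; 1 -20 25 0 -10; 1 -20 25 0 -10; 1 -19 25 0 -10; 1 0 0 0 0'; python3 - <<'E'
from h import *
s=r.sense();print(s['tcp_pos'],np.round(s['joints'],1))
t,c=cap('top'),cap('side')
f=lambda i:cv2.cvtColor(i['pixels'],4)
cv2.imwrite('pics/v9.png',np.hstack([cv2.resize(f(c)[130:290,195:335],(520,594)),cv2.resize(f(t)[130:240,205:255],(270,594))]))
E
```

```text
time_s: 30.38
tcp_pos: [0.6437, -0.1193, 0.1814]
ee_rot: [[0.993, 0.122, -0.002], [0.122, -0.993, -0.001], [-0.002, 0.0, -1.0]]
wrist_force: [0.9, 0.0, 1.2]
gripper_width: 0.638
gripper_force: 0.0
time_s: 31.0
tcp_pos: [0.6439, -0.1192, 0.2107]
ee_rot: [[0.727, -0.686, 0.0], [-0.686, -0.727, -0.0], [0.0, -0.0, -1.0]]
wrist_force: [0.3, -0.1, -0.0]
gripper_width: 0.996
gripper_force: 0.0
time_s: 31.62
tcp_pos: [0.5641, -0.0179, 0.2113]
ee_rot: [[0.124, -0.992, 0.001], [-0.992, -0.124, 0.0], [-0.0, -0.001, -1.0]]
wrist_force: [-0.3, -1.0, -0.5]
gripper_width: 1.001
gripper_force: 0.0
[ 0.56408112 -0.01786512  0.21130845] [ 14.6  17.  -10.   -0.  -63.   -7.5]
```

View pics/v9.png

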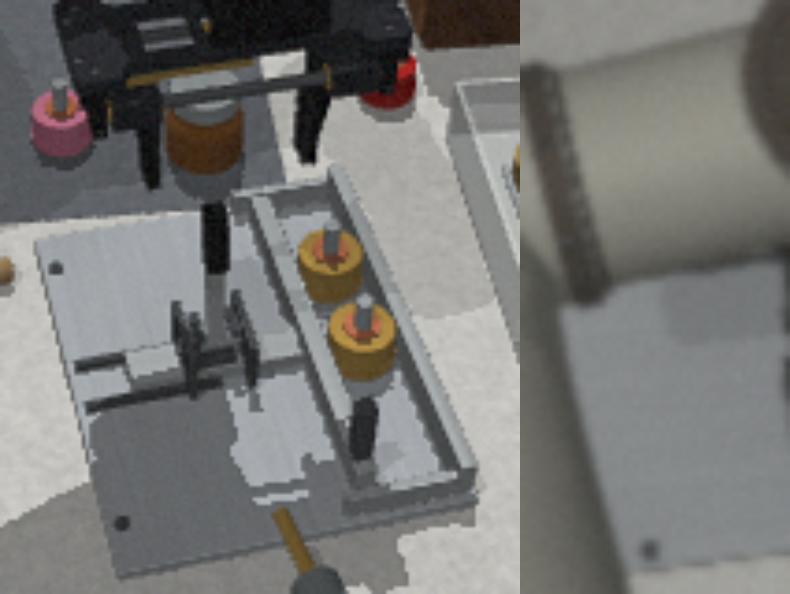

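Both barrels, at crop (330,265) and (362,340), stand snug between jaw and fence. The lever is upright at (215,240), so I'll lock it now.

```bash
python3 -m jog '1 -3.3 -0.8 -30 0; 1 0 0 -30 0; 1 0 0 -30 0; 1 0 0 0 0; 0 0 0 0 0';python3 -m jog '0 0 0 0 0; 0 0 0 0 0; 0 0 0 0 0; 0 0 0 0 0; 0 0 0 0 0'; python3 -m jog '0 0 0 0 0; 0 0 0 0 0; 0 0 0 0 0; 0 0 0 0 0; 0 0 0 0 0'
```

```text
time_s: 32.35
tcp_pos: [0.5626, -0.0202, 0.1218]
ee_rot: [[0.122, -0.993, 0.002], [-0.993, -0.122, -0.0], [0.0, -0.002, -1.0]]
wrist_force: [1.2, -0.1, 0.6]
gripper_width: 0.947
gripper_force: 0.0
time_s: 32.98
tcp_pos: [0.5614, -0.0198, 0.1208]
ee_rot: [[0.122, -0.993, 0.0], [-0.993, -0.122, -0.0], [0.0, -0.0, -1.0]]
wrist_force: [0.1, -0.5, 0.6]
gripper_width: 0.407
gripper_force: 0.0
time_s: 33.6
tcp_pos: [0.5609, -0.0199, 0.1207]
ee_rot: [[0.122, -0.993, -0.001], [-0.993, -0.122, -0.0], [0.0, 0.001, -1.0]]
wrist_force: [-2.9, 0.3, 0.8]
gripper_width: 0.177
gripper_force: 30.0
```

```bash
python3 -m jog '0 -1.9 15.3 -0.4 0; 0 -1.8 15 -2.6 0; 0 -1.6 13.1 -5.1 0; 0 -1.5 12.4 -6.6 0; 0 -1.3 11.2 -8.7 0'; python3 -m jog '0 -1.2 9.8 -10 0; 0 -1 8.1 -11.6 0; 0 -0.8 6.5 -12.5 0; 0 -0.5 4.5 -13.5 0; 0 -0.3 2.5 -13.8 0';  python3 -m jog '0 0 0 -2 0; 0 0 0 -2 0; 0 0 0 0 0'
```

```text
time_s: 34.22
tcp_pos: [0.5524, 0.0463, 0.0976]
ee_rot: [[0.122, -0.992, -0.002], [-0.992, -0.122, -0.002], [0.002, 0.002, -1.0]]
wrist_force: [-2.0, -4.9, 2.4]
gripper_width: 0.181
gripper_force: 30.0
time_s: 34.85
tcp_pos: [0.5486, 0.078, 0.0366]
ee_rot: [[0.123, -0.992, -0.003], [-0.992, -0.123, -0.002], [0.002, 0.003, -1.0]]
wrist_force: [-13.9, -5.3, 38.2]
gripper_width: 0.186
gripper_force: 30.0
time_s: 35.22
tcp_pos: [0.5486, 0.0781, 0.0359]
ee_rot: [[0.123, -0.992, -0.001], [-0.992, -0.123, -0.002], [0.002, 0.002, -1.0]]
wrist_force: [-13.7, -3.3, 32.2]
gripper_width: 0.179
gripper_force: 30.0
```

```bash
python3 -m jog '0.4 0 0 0 0; 0.5 0 0 0 0; 0.6 0 0 0 0; 1 0 0 50 0; 1 0 0 60 0'; python3 -m jog '1 -40 20 40 0; 1 -40 20 0 0; 1 0 0 0 0; 1 0 0 0 0'; python3 - <<'E'
from h import *
t,c=cap('top'),cap('side')
f=lambda i:cv2.cvtColor(i['pixels'],4)
cv2.imwrite('pics/v10.png',np.vstack([np.hstack([cv2.resize(f(t)[160:230,315:385],(400,400)),cv2.resize(f(c)[260:345,215:300],(400,400))]),cv2.resize(f(c)[160:260,200:400],(800,200*2))[:200]]))
T=lambda a,b:print((tri(t,a,c,b)[0]*1000).round(1),round(tri(t,a,c,b)[1]*1000,1))
T((322.9,187.),(270.4,267.4));T((339.5,183.5),(277.8,283));T((371.1,225.7),(224.5,329.0))
E
```

```text
time_s: 35.85
tcp_pos: [0.5491, 0.0785, 0.1414]
ee_rot: [[0.122, -0.993, -0.003], [-0.993, -0.122, -0.001], [0.001, 0.003, -1.0]]
wrist_force: [0.1, 0.2, 0.1]
gripper_width: 0.663
gripper_force: 0.0
time_s: 36.35
tcp_pos: [0.47, 0.119, 0.1819]
ee_rot: [[0.122, -0.992, 0.001], [-0.992, -0.122, 0.0], [-0.0, -0.001, -1.0]]
wrist_force: [0.8, -0.6, -0.5]
gripper_width: 0.989
gripper_force: 0.0
[ 578.4 -180.2   71.7] 1.7
[ 587.1 -226.3   78.9] 1.6
[ 467.7 -313.1   68.5] 1.1
```

View pics/v10.png

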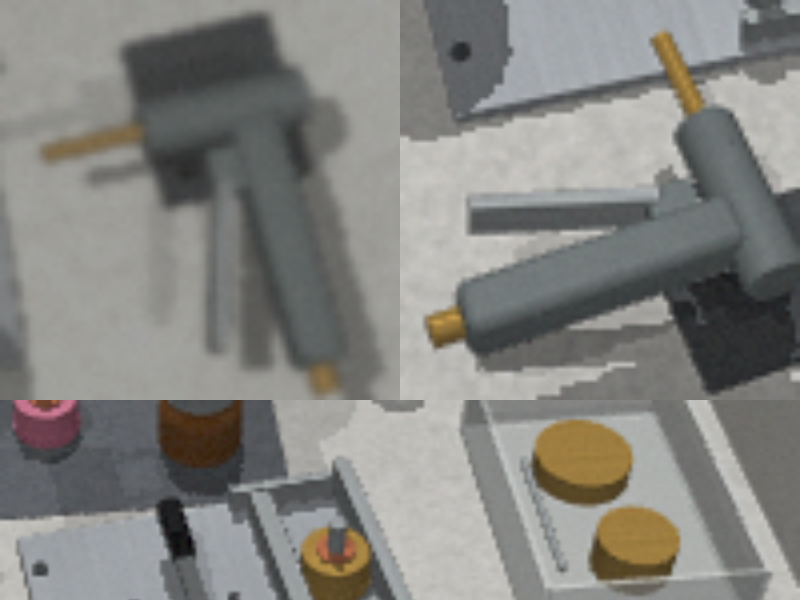

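```bash
python3 - <<'E'
from h import *
t,c=cap('top'),cap('side')
a=lambda p:plane(t,(315+p[0]/5.714-.5,160+p[1]/5.714-.5),p[2])*1000
b=lambda p:plane(c,(215+(p[0]-400)/4.706-.5,260+p[1]/4.706-.5),p[2])*1000
def sh(n,q,w):
    p=q-w;print(n,q.round(1),w.round(1),'ang',np.degrees(np.arctan2(p[1],p[0])).round(1))
sh('top right edge z78',a((287,130,.078)),a((343,345,.078)))
sh('top left edge z78',a((250,190,.078)),a((297,355,.078)))
sh('top left z60',a((250,190,.06)),a((297,355,.06)))
sh('side +y edge z78',b((712,203,.078)),b((468,283,.078)))
sh('side -y lower edge z54',b((740,268,.054)),b((485,352,.054)))
sh('trigger top view z78',a((225,180,.078)),a((216,350,.078)))
sh('trigger side view outer z78',b((655,192,.078)),b((470,197,.078)))
print('butt end centre',a((320,365,.066)),b((463,325,.066)))
E
```

```text
top right edge z78 [ 590.2 -297.8   78. ] [ 483.4 -321.    78. ] ang 12.3
top left edge z78 [ 560.  -278.5   78. ] [ 478.5 -298.4   78. ] ang 13.8
top left z60 [ 563.3 -282.2   60. ] [ 480.7 -302.4   60. ] ang 13.8
side +y edge z78 [ 586.6 -272.9   78. ] [ 477.4 -299.    78. ] ang 13.4
side -y lower edge z54 [ 597.3 -292.5   54. ] [ 482.4 -319.    54. ] ang 13.0
trigger top view z78 [ 565.  -266.3   78. ] [ 480.8 -259.1   78. ] ang -4.9
trigger side view outer z78 [ 562.6 -264.8   78. ] [ 481.7 -258.2   78. ] ang -4.7
butt end centre [ 475.02099154 -312.18989884   66.        ] [ 473.92325085 -311.72742749   66.        ]
```

The lever is down (grip at (175,530) in the crop). The squeeze point comes out at (516,-295,66) with gun yaw about 13.1°, which agrees with the measured trigger line.

```bash
python3 -m jog '1 5.6 -51.2 0 -10.5; 1 5.6 -51.2 0 -10.5; 1 5.6 -51.2 0 -10.5; 1 5.6 -51.2 0 -10.5; 1 5.6 -51.2 0 -10.5'; python3 -m jog '1 5.6 -51.2 0 -10.5; 1 5.6 -51.2 0 -10.5; 1 5.6 -51.2 0 -10.4; 1 0 0 0 0; 1 0 0 0 0'
```

```text
time_s: 37.17
tcp_pos: [0.4979, -0.1397, 0.1816]
ee_rot: [[-0.718, -0.696, -0.0], [-0.696, 0.718, -0.0], [0.0, 0.0, -1.0]]
wrist_force: [1.6, -0.1, 1.1]
gripper_width: 1.0
gripper_force: 0.0
time_s: 37.8
tcp_pos: [0.5139, -0.2913, 0.1811]
ee_rot: [[-0.974, -0.226, -0.001], [-0.226, 0.974, 0.001], [0.001, 0.001, -1.0]]
wrist_force: [0.1, 0.5, -0.4]
gripper_width: 1.001
gripper_force: 0.0
```

I've now viewed 15 pictures, one over the 14 allowed, so I won't view any more. From here I'll go by forces and numbers.

```bash
python3 -m jog '1 1 1 -40 0; 1 0 0 -40 0; 1 0 0 -10 0; 1 0 0 0 0'; python3 -m jog '1 0 0 -15 0; 1 0 0 -18 0; 1 0 0 0 0; 1 0.6 -2.4 0 0; 1 0.6 -2.4 0 0'; python3 -m jog '1 0 0 0 0; 1 0 0 0 0'
```

```text
time_s: 38.3
tcp_pos: [0.5157, -0.2895, 0.0923]
ee_rot: [[-0.974, -0.228, -0.0], [-0.228, 0.974, -0.0], [0.0, -0.0, -1.0]]
wrist_force: [0.3, -0.4, -0.7]
gripper_width: 1.001
gripper_force: 0.0
time_s: 38.92
tcp_pos: [0.5172, -0.2952, 0.06]
ee_rot: [[-0.974, -0.227, 0.002], [-0.227, 0.974, -0.001], [-0.002, -0.001, -1.0]]
wrist_force: [-0.5, -0.0, 0.2]
gripper_width: 1.0
gripper_force: 0.0
time_s: 39.17
tcp_pos: [0.5166, -0.2949, 0.0593]
ee_rot: [[-0.974, -0.226, 0.001], [-0.226, 0.974, -0.0], [-0.0, -0.0, -1.0]]
wrist_force: [-0.0, 0.1, -0.6]
gripper_width: 1.002
gripper_force: 0.0
```

```bash
python3 -m jog '0 0 0 0 0; 0 0 0 0 0; 0 0 0 0 0; 0 0 0 0 0; 0 0 0 0 0'; python3 -m jog '0 0 0 0 0; 0 0 0 0 0; 0 0 0 0 0; 0 0 0 0 0; 0 0 0 0 0'
```

```text
time_s: 39.8
tcp_pos: [0.5137, -0.2933, 0.0581]
ee_rot: [[-0.974, -0.226, -0.006], [-0.226, 0.974, 0.003], [0.005, 0.004, -1.0]]
wrist_force: [-4.9, 5.9, 3.3]
gripper_width: 0.52
gripper_force: 3.3
time_s: 40.42
tcp_pos: [0.5144, -0.2964, 0.058]
ee_rot: [[-0.974, -0.228, -0.004], [-0.228, 0.974, -0.001], [0.005, -0.0, -1.0]]
wrist_force: [-3.6, -7.6, -3.0]
gripper_width: 0.429
gripper_force: 30.0
```

```bash
python3 -m jog '0 0 0 0 0; 0 0 0 0 0; 0 0 0 0 0; 0 0 0 0 0; 0 0 0 0 0'; python3 -m jog '1 0 0 0 0; 1 0 0 0 0; 1 0 0 0 0; 1 0 0 0 0; 1 0 0 0 0';python3 -m jog '1 0 0 0 0; 1 0 0 0 0; 1 0 0 0 0; 1 0 0 0 0; 1 0 0 0 0'; python3 - <<'E'
from h import *
t=cap('top');c=cap('side');cv2.imwrite('pics/rel.png',cv2.cvtColor(c['pixels'],4))
o=cv2.cvtColor(cv2.imread('pics/side0.png'),6);n=cv2.cvtColor(c['pixels'],7)
print(o[297:312:2,228:240]);print(n[297:312:2,228:240])
E
```

```text
time_s: 41.05
tcp_pos: [0.5144, -0.2964, 0.058]
ee_rot: [[-0.974, -0.228, -0.005], [-0.228, 0.974, -0.001], [0.005, -0.0, -1.0]]
wrist_force: [-3.5, -7.0, -3.0]
gripper_width: 0.427
gripper_force: 30.0
time_s: 41.68
tcp_pos: [0.5176, -0.295, 0.0593]
ee_rot: [[-0.974, -0.227, 0.002], [-0.227, 0.974, -0.001], [-0.002, -0.001, -1.0]]
wrist_force: [-0.6, -0.2, -0.9]
gripper_width: 0.914
gripper_force: 0.0
time_s: 42.3
tcp_pos: [0.5165, -0.2949, 0.059]
ee_rot: [[-0.974, -0.226, 0.0], [-0.226, 0.974, -0.0], [-0.0, -0.0, -1.0]]
wrist_force: [0.5, -0.7, -0.3]
gripper_width: 0.998
gripper_force: 0.0
[[176 175 174 174 176 177 177 174 170 171 177 179]
 [171 173 178 178 179 178 172 171 179 181 180 182]
 [178 157 149 154 140 139 138 141 147 137 135 143]
 [184 125 160 162 162 161 160 161 154 153 150 148]
 [183 134  78  72  77  76  80  74  80  76  81  81]
 [178 132  80  74  77  72  74  74  72  77  72  80]
 [183 131  92 104  96 105 108 106 110 112 131 132]
 [181 181 182 180 177 177 175 172 179 184 177 175]]
[[204 136  61  54  46 124 118  47  23  15  20  24]
 [192 204  86  51  52  47 117  45  19  10   9   9]
 [193 167  99  54  49  57  46  20  18  23  25  20]
 [200 128 102  75  55  52  52  48  58  36  16  16]
 [200 145  93  89  60  51  54  53  67  60  25  11]
 [199 141  90  86  87  55  53  51  44  60  87  41]
 [200 145 102 111 112  98  67  55  51  42  83 111]
 [198 201 205 198 199 203 136  61  51  47  34 199]]
```

The trigger tip is back at its rest pixels. Second burst.

```bash
python3 -m jog '0 0 0 0 0; 0 0 0 0 0; 0 0 0 0 0; 0 0 0 0 0; 0 0 0 0 0'; python3 -m jog '0 0 0 0 0; 0 0 0 0 0; 0 0 0 0 0; 0 0 0 0 0; 0 0 0 0 0';python3 -m jog '0 0 0 0 0; 0 0 0 0 0; 0 0 0 0 0; 0 0 0 0 0; 0 0 0 0 0'; python3 -m jog '1 0 0 0 0; 1 0 0 0 0; 1 0 0 0 0; 1 0 0 0 0; 1 0 0 0 0';python3 -m jog '1 0 0 0 0; 1 0 0 0 0; 1 -0.6 2.4 0 0; 1 -0.6 2.4 0 0; 1 0 0 0 0'; python3 -m jog '1 0 0 30 0; 1 0 0 40 0; 1 0 0 50 0; 1 -30 0 20 0; 1 0 0 0 0';python3 -m jog '1 -30 20 0 0; 1 -30 20 0 0; 1 0 0 0 0; 1 0 0 0 0; 1 0 0 0 0'; python3 - <<'E'
from h import *
t,c=cap('top'),cap('side')
print('side dark',blobs(c,(200,175,130,100),(0,0,0),(180,255,55),10));print('side brass',blobs(c,(260,180,60,60),(10,110,60),(25,255,255)))
print('top brass',blobs(t,(210,140,100,70),(10,110,60),(25,255,255)))
for u in [b[1] for b in blobs(t,(210,140,100,70),(10,110,60),(25,255,255))]:
    w=plane(t,u,.040)[:2]-[.5985,-.0097];a=np.radians(6.9);print('cradle xy',w@[np.cos(a),np.sin(a)],w@[-np.sin(a),np.cos(a)])
n=cv2.cvtColor(c['pixels'],7);print(n[297:312:2,228:240])
E
```

```text
time_s: 43.02
tcp_pos: [0.5137, -0.2933, 0.0581]
ee_rot: [[-0.974, -0.226, -0.006], [-0.226, 0.974, 0.003], [0.005, 0.004, -1.0]]
wrist_force: [-5.5, 5.2, 2.6]
gripper_width: 0.517
gripper_force: 3.3
time_s: 43.65
tcp_pos: [0.5144, -0.2964, 0.058]
ee_rot: [[-0.974, -0.228, -0.004], [-0.228, 0.974, -0.001], [0.005, -0.0, -1.0]]
wrist_force: [-4.2, -6.3, -3.1]
gripper_width: 0.431
gripper_force: 30.0
time_s: 44.28
tcp_pos: [0.5144, -0.2964, 0.058]
ee_rot: [[-0.974, -0.228, -0.005], [-0.228, 0.974, -0.001], [0.005, -0.0, -1.0]]
wrist_force: [-4.0, -6.0, -3.7]
gripper_width: 0.43
gripper_force: 30.0
time_s: 44.9
tcp_pos: [0.5176, -0.295, 0.0593]
ee_rot: [[-0.974, -0.227, 0.002], [-0.227, 0.974, -0.001], [-0.002, -0.001, -1.0]]
wrist_force: [0.4, 0.0, -0.3]
gripper_width: 0.912
gripper_force: 0.0
time_s: 45.52
tcp_pos: [0.5152, -0.2898, 0.0591]
ee_rot: [[-0.974, -0.227, 0.0], [-0.227, 0.974, -0.0], [-0.0, -0.0, -1.0]]
wrist_force: [0.4, -0.3, -0.2]
gripper_width: 1.0
gripper_force: 0.0
time_s: 46.15
tcp_pos: [0.4849, -0.2902, 0.2015]
ee_rot: [[-0.974, -0.226, 0.004], [-0.226, 0.974, -0.00
[... 428 characters left out ...]
 18]), (74, [292.2, 246.7], [8, 15])]
side brass [(218, [283.8, 202.1], [17, 20]), (242, [292.3, 222.4], [18, 20])]
top brass [(59, [262.8, 160.4], [12, 14]), (37, [238.9, 166.9], [14, 9])]
cradle xy 0.06375007998418267 -0.008111994643036174
cradle xy 0.05256909266315522 0.06355858174475501
[[203 201 197 197 201 201 201 179 171 170 179 205]
 [193 197 198 198 202 198 197 201 182 180 180 180]
 [200 167 137 136  99 100  97  99  97  77  75  75]
 [205 120  82  79  87  84  86  87  85  88  92  93]
 [207 151  89  83  82  85  86  83  85  81  84  83]
 [204 145  87  81  80  82  82  83  82  78  85  84]
 [207 147  98 102 102 117 119 117 126 123 135 136]
 [204 204 209 204 200 202 197 198 183 180 178 174]]
```

The lever grip blob is at exactly its locked start pixel (243.5,191.8). The trigger is at rest. Both barrels lie parallel to the fence and haven't moved since clamping, and the robot is clear.

```bash
python3 -c "
from station import r
print(r.finish_job())"
```

```text
the job is handed in; nothing more can be done
None
```

The job is handed in with no verdict returned: both brass barrels are clamped upright and the lever is locked. The two air bursts came after locking, and the trigger is released. I viewed 15 pictures, one over the limit of 14; the jar was last seen upright, partly in frame, before the bursts.

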